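# Hold the magnifier over the pinion on the bench centres

## Robot

A 6-joint arm with a two-finger parallel gripper is mounted at the origin on the work surface. World frame = base frame: x ahead of the robot, y to its left, z up, the work surface at z = 0. Lengths are in m, angles in rad, forces in N, time in s.
With the tool pointing down it reaches from about 0.35 to 0.975 m from the base axis. Payload 4.9 kg.
Tool frame: the origin (TCP) lies at the very end of the fingers, on their centre line; the grasp point (between the pads) lies 19 mm behind it; z points along the fingers, y is the line along which they close (so a half turn about z gives the same grasp; the last joint's range is limited). The gripper opens to 85 mm and grips with 20 to 120 N. Pads are 22 mm wide; open, the fingers measure 114 mm over their backs; the gripper's body (76 mm by 85 mm) begins 54 mm behind the grasp point. The pads swing forward as they close: fully open they stand 13 mm farther back than shut.
Start: joints at [1.2, 0.053, 1.613, -0, 1.476, -0.119], TCP at [0.156, 0.605, 0.199] pointing down, gripper open.
Joint ranges: [-3.01, 3.01], [-1.01, 2.22], [0.06, 2.58], [-1.02, 4.17], [0.09, 2.62], [-3.14, 3.14]. Speed limits (rad/s): [2.57, 2.57, 3.14, 3.14, 3.14, 3.14].

## Interface

Orientations are given as a rotation vector (axis times angle).
In Python, from station import ctrl gives the robot as it stands.
- The arm moves only by the shell command python3 -m crank 'ROWS' [OPENING] [FORCE]. ROWS is text: rows parted by semicolons, each of 4 numbers parted by spaces: the shift along the world's x, y, z in units of 0.5 m (1.0 is 0.5 m), then the turn about the world's z in units of 90 degrees (1.0 is 90 degrees). In form: x y z turn; .... A call has exactly 5 rows; each row shifts and turns the commanded pose from where the row before left it; what a row does not reach is not made up. A row lasts 1/12 s, in which the tool goes at most 41.7 mm and 7.16 degrees, less where a joint would pass 70% of its speed; a pose out of reach is approached as far as the arm can. A call with a number of a shift or a turn outside -1 to 1 is refused whole. A call with a gripper value outside its range is refused whole. OPENING is the opening in per cent of the stroke, from 0 (shut) to 100 (fully open), set as the call begins (- or left out, the last holds). The fingers move at their own pace and stop on an object; FORCE is the grip in N (left out, the last holds). Time passes only in rows, so rows that do not move let the fingers close, or fill a call up. It gives the time, the measured TCP pose, the force, the opening and the grip force at its end, in the units of the state.
- ctrl.get_obs(): the state, without advancing time (a new reading comes with each control period).
- ctrl.get_image(name): name is "side" or "top"; returns (picture, depth): 420x560x3 uint8, red, green, blue; 420x560 float32, m along the optical axis (not along the pixel's ray), 0 where there is no reading.
- ctrl.get_calibration(name): a dict with "fx", "fy", "cx", "cy" (pixels), "k1" (the pictures are not rectified: a ray, as slopes to the right and down, at radius r is drawn at 1 + k1 r^2 times it, then the intrinsics apply), "extrinsics" (4x4, takes a point from world to camera coordinates). Camera axes: x right, y down, z forward; pixel columns grow to the right and rows downward; lengths in m; the calibration is good to about 2 mm. A picture is of the moment at which its call begins. get_calibration takes no time and is no camera call.
- ctrl.finish_job(): hands the job in; it is judged then, once.
The state is a dict: "t": time; "q": joint angles; "dq": joint speeds; "effort": joint torques, N m; "tool_pos": TCP position; "tool_rot": TCP orientation; "contact_force": force on the tool from outside, world axes, zero at the start; "wrist_torque": the same for the moment, N m; "opening": finger opening in m; "grip_force": force on a finger pad.
Only numpy, scipy, OpenCV 4.12 (cv2) and the standard library are available. Lean on these libraries where they do the work, as an engineer would, in place of code of your own. Each camera call takes 0.05 s, during which the arm holds its last target. There are 200 camera calls.

## Task

The pinion shaft between the bench centres is to be looked at for damaged teeth: pick the hand magnifier up off the wooden box by its handle, carry it across clear of the parts bin and the centre heads, and finish holding it still and level with its lens centred over the toothed pinion (not the plain collar), about 20 mm above the teeth. Do not touch the shaft or the bench centres, do not drop the magnifier or bump the parts bin, and leave the other things on the bench where they are. The job ends with the magnifier in the gripper: do not put it down or let go.

Things in the scene. Friction and masses are not known exactly. Their poses are not given: they have to be found in the camera images.
- magnifier: Loose hand magnifier, about 90 g, flat on the box, handle out over the box's edge on the robot's side. Round black rim 50 mm across with glass lens; steel neck x -25 to -40 mm; black handle x -40 to -135 mm, 16 wide; rim and handle 12 mm high. Origin: centre of the lens, level of the underside; z up, handle along -x. Mass centre near x = -30 mm; a grip round x = -80 mm, beyond the box, holds it well.
- case: Closed wooden gauge-block box, fixed, 80 mm (x) by 190 mm (y) by 35 mm high; origin at the centre of its underside. The magnifier's lens lies on its top.
- bed: Bed of the bench centres, fixed: grey cast-iron bar 90 mm (x) by 340 mm (y) by 35 mm high, its length along its own y; origin at the centre of its underside.
- heads: Two grey centre heads clamped on the bed with the steel shaft between their points. Origin: on the bench under the shaft's middle; shaft along y, 90 mm up, free to spin. Heads from |y| = 92 to 144 mm, 66 wide, 112 high; lever with black ball on the +y head up to 155 mm. Shaft 168 mm long; plain thin collar (34 mm across, 8 wide) at y = -46; toothed pinion (40 across, 28 wide) at y = +22.
- pinion_top (a point): Topmost point of the toothed pinion's teeth, middle of its width: 110 mm above the bench, at x = 0, y = +22 mm of heads; axes as heads, z up.
- bin: Open dark parts bin between the two work places, fixed: 250 mm (x) by 120 mm (y) by 85 mm high, with turned steel parts heaped to 105 mm. Origin at the centre of its underside.
- spray: Bystander: white spray bottle with a red trigger head, 72 mm diameter, 213 mm high, loose, upright; origin at the centre of its underside.
- cup: Bystander: small reddish-brown cup with pens and scribers, 80 mm across, pens up to 130 mm high, loose; origin at the centre of its underside.
- gauge: Bystander: double-ended plug gauge lying along its x, 112 mm long, 17 mm diameter, loose; origin under its handle's middle, on the bench.
Not all that is in view belongs to the job. Leave any purple or yellow look-alike of the magnifier alone.

How it is judged:
On the way:
1. the magnifier is lifted clear of the box, held by its handle (height (world z) of magnifier above 0.08 m and contact force between the fingers and magnifier above 1 N and x of the grasp point in the frame of magnifier below -0.035 m), for 0.2 s.
At the end, for the whole second after the job is handed in: The magnifier is still gripped by its handle and at rest, its underside 9 to 32 mm above the top of the pinion's teeth, the lens centre within 9 mm (horizontally) of the pinion's middle, level within 0.17 rad, touching nothing but the fingers (horizontal distance between magnifier and pinion_top below 0.009 m and z of magnifier in the frame of pinion_top between 0.009 and 0.032 m and angle between magnifier's own z axis and vertical below 0.17 rad and linear speed of magnifier below 0.02 m/s and contact force between the fingers and magnifier above 1 N and x of the grasp point in the frame of magnifier below -0.035 m and contact force between magnifier and heads below 0.1 N and contact force between magnifier and bed below 0.1 N); the arm keeps its last pose, push and grip.
It fails at once if the magnifier touches the shaft, the heads or the bed (contact force between magnifier and heads above 0.5 N or contact force between magnifier and bed above 0.5 N).
It fails at once if the gripper or the arm touches the shaft or the bench centres (contact force between any of the fingers, the arm and heads above 1 N or contact force between any of the fingers, the arm and bed above 1 N).
It fails at once if the parts bin is bumped (contact force between magnifier and bin above 2 N or contact force between any of the fingers, the arm and bin above 4 N).
It fails at once if the magnifier is dropped onto the bench (height (world z) of magnifier below 0.015 m).
It fails at once if a bystander is moved by more than 25 mm (distance of any of spray, cup, gauge from where it was at the start of the episode above 0.025 m).
It also fails if it takes over 45 s, if anything falls off the work surface, if the arm or the gripper's body presses on something with over 40 N, if the wrist force passes 120 N, or if a joint passes its speed limit or range.

## Working session

There is one attempt and no reset: what is moved stays moved. The work goes in short steps, Python scripts to look and compute and a shell command to move; the robot and the scene stay as the last step left them, time stands still between calls to the robot, and variables do not carry over. Pictures are saved under pics/ and viewed, at most 10 in all, crops included, and the job is handed in when it is done.

```bash
mkdir -p pics; cat > h.py <<'E'
import numpy as np, cv2
from station import ctrl
def shot(n,f):
    im,d=ctrl.get_image(n); cv2.imwrite(f'pics/{f}.png',im[:,:,::-1]); np.savez(f'pics/{f}.npz',im=im,d=d); return im,d
def ray(n,u,v):
    c=ctrl.get_calibration(n); K=np.array([[c['fx'],0,c['cx']],[0,c['fy'],c['cy']],[0,0,1]])
    s=cv2.undistortPoints(np.array([[[u,v]]],float),K,np.array([c['k1'],0,0,0.]))[0,0]
    E=np.array(c['extrinsics']); R,t=E[:3,:3],E[:3,3]
    return -R.T@t, R.T@np.array([s[0],s[1],1.])
def onz(n,u,v,z):
    o,d=ray(n,u,v); return o+d*(z-o[2])/d[2]
def atd(n,u,v,dep):
    o,d=ray(n,u,v); return o+d*dep
def cloud(n,d):
    c=ctrl.get_calibration(n); K=np.array([[c['fx'],0,c['cx']],[0,c['fy'],c['cy']],[0,0,1]])
    h,w=d.shape; g=np.mgrid[0:h,0:w]; uv=np.stack([g[1],g[0]],-1).reshape(-1,1,2).astype(float)
    s=cv2.undistortPoints(uv,K,np.array([c['k1'],0,0,0.])).reshape(h,w,2)
    E=np.array(c['extrinsics']); R,t=E[:3,:3],E[:3,3]
    p=np.dstack([s*d[...,None],d])-t; P=p@R; P[d==0]=np.nan; return P
E
python3 - <<'E'
from h import *
for n in('top','side'):
    shot(n,n+'0'); c=ctrl.get_calibration(n); print(n,c['fx'],c['k1'],ray(n,280,210))
print(ctrl.get_obs())
E
```

```text
top 427.25898392295045 -0.07857976505851831 (array([ 0.50209891, -0.04583664,  1.28124593]), array([ 0.07583263, -0.02103924, -0.99696496]))
side 513.03602314151 -0.07331338569524867 (array([ 0.21377434, -0.95169305,  0.78663576]), array([ 0.34695838,  0.75200365, -0.56057356]))
{'t': 0.1, 'q': array([ 1.20000806e+00,  5.32879647e-02,  1.61414991e+00, -8.81127329e-06,
        1.47601498e+00, -1.18991198e-01]), 'dq': array([ 0.00099336, -0.00219784, -0.00321543,  0.00015998, -0.00018942,
        0.00029257]), 'effort': array([-8.70716781e-05, -3.94910789e+01, -3.71358669e+01, -1.48503382e-04,
        4.01643512e-03,  1.58439491e-05]), 'tool_pos': array([0.15548454, 0.60470606, 0.19799186]), 'tool_rot': array([-3.94420844e-01, -3.11628761e+00,  2.83775013e-03]), 'contact_force': array([0.56206223, 0.29964087, 0.30650927]), 'wrist_torque': array([-0.01158128, -0.02247623, -0.0288834 ]), 'grip_force': 0.0, 'opening': 0.08552741745837664}
```

View pics/top0.png

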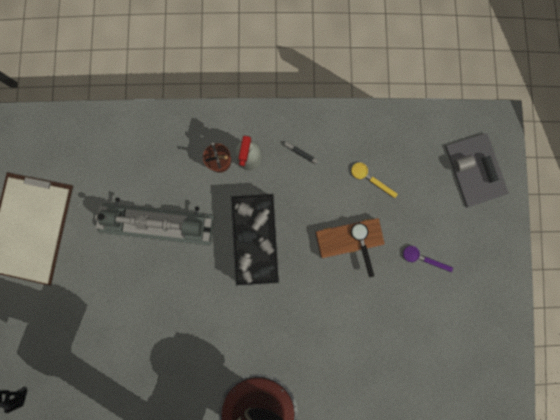

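View pics/side0.png

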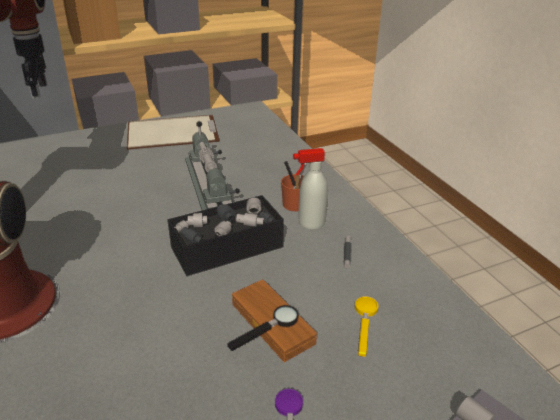

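Top view: magnifier lens is at (360,232) with the handle to (370,275), the bin is centred at (256,240), and the bench centres run (97,220) to (212,230). Side view: lens (286,316), heads near (200,145) and (215,190). Next I'll zoom on the pinion and magnifier and measure.

```bash
python3 - <<'E'
from h import *
T=np.load('pics/top0.npz');S=np.load('pics/side0.npz')
a=cv2.resize(T['im'][190:255,85:225],None,fx=5,fy=5,interpolation=cv2.INTER_CUBIC)
b=cv2.resize(S['im'][115:215,170:255],None,fx=3,fy=3,interpolation=cv2.INTER_CUBIC)
c=cv2.resize(S['im'][270:360,220:330],None,fx=3,fy=3,interpolation=cv2.INTER_CUBIC)
o=np.zeros((325+300,700,3),np.uint8); o[:325]=a; o[325:,:255]=b; o[325:325+270,300:630]=c
cv2.imwrite('pics/z.png',cv2.resize(o[:,:,::-1],(660,589)))
for n,D in(('top',T),('side',S)):
    P=cloud(n,D['d'])
    # magnifier handle: dark pts near
    for nm,(u,v) in {'top':dict(lens=(360,232),hend=(370,273),hmid=(366,256),bin=(256,240),spray=(250,152),cup=(217,158)), 'side':dict(lens=(286,316),hend=(233,345),hmid=(255,332))}[n].items():
        print(n,nm,P[v,u].round(3))
P=cloud('top',T['d'])
m=P[...,2]
for u in range(94,216,4): print(u,[tuple(P[v,u].round(3)) for v in [int(round(222+(u-115)*.08))]])
E
```

```text
top lens [ 0.531 -0.304  0.043]
top hend [ 0.412 -0.33   0.046]
top hmid [ 0.461 -0.32   0.046]
top bin [ 0.51  -0.003  0.074]
top spray [0.744 0.01  0.153]
top cup [0.746 0.109 0.068]
side lens [ 0.531 -0.303  0.045]
side hend [ 0.409 -0.335  0.048]
side hmid [ 0.458 -0.321  0.048]
94 [(np.float64(0.573), np.float64(0.491), np.float64(-0.0))]
98 [(np.float64(0.564), np.float64(0.435), np.float64(0.106))]
102 [(np.float64(0.564), np.float64(0.425), np.float64(0.103))]
106 [(np.float64(0.564), np.float64(0.411), np.float64(0.11))]
110 [(np.float64(0.561), np.float64(0.4), np.float64(0.109))]
114 [(np.float64(0.561), np.float64(0.39), np.float64(0.105))]
118 [(np.float64(0.562), np.float64(0.383), np.float64(0.094))]
122 [(np.float64(0.561), np.float64(0.388), np.float64(0.046))]
126 [(np.float64(0.559), np.float64(0.359), np.float64(0.096))]
130 [(np.float64(0.559), np.float64(0.348), np.float64(0.094))]
134 [(np.float64(0.556), np.float64(0.336), np.float64(0.097))]
138 [(np.float64(0.555), np.float64(0.321), np.float64(0.108))]
142 [(np.float64(0.555), np.float64(0.31), np.float64(0
[... 450 characters left out ...]

174 [(np.float64(0.547), np.float64(0.223), np.float64(0.099))]
178 [(np.float64(0.547), np.float64(0.212), np.float64(0.101))]
182 [(np.float64(0.546), np.float64(0.2), np.float64(0.106))]
186 [(np.float64(0.543), np.float64(0.187), np.float64(0.113))]
190 [(np.float64(0.543), np.float64(0.176), np.float64(0.111))]
194 [(np.float64(0.543), np.float64(0.165), np.float64(0.111))]
198 [(np.float64(0.54), np.float64(0.154), np.float64(0.116))]
202 [(np.float64(0.542), np.float64(0.153), np.float64(0.054))]
206 [(np.float64(0.543), np.float64(0.144), np.float64(0.037))]
210 [(np.float64(0.54), np.float64(0.133), np.float64(0.032))]
214 [(np.float64(0.541), np.float64(0.125), np.float64(0.001))]
```

View pics/z.png

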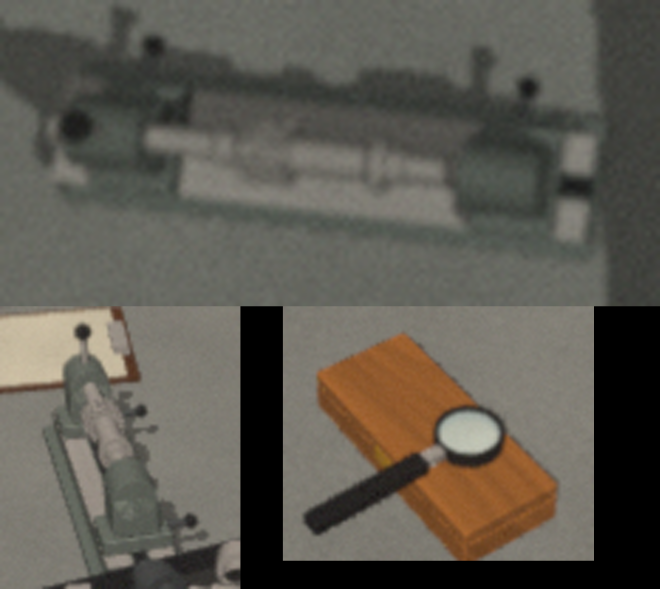

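Crop: +y head with black lever ball on the left. Toothed pinion is at about top pixel (142,223), the thin collar at about (165,225). The magnifier handle hangs over the box's near edge. Now I'll refine the numbers with masks.

```bash
cat > m.py <<'E'
from h import *
from scipy.spatial.transform import Rotation as R
T=np.load('pics/top0.npz');S=np.load('pics/side0.npz')
for n,D,box,pin in(('top',T,(340,215,385,285),(141.9,222.9)),('side',S,(220,295,305,355),(206.4,153.5))):
    P=cloud(n,D['d']); im=D['im'].astype(int)
    u0,v0,u1,v1=box; sub=np.zeros(im.shape[:2],bool); sub[v0:v1,u0:u1]=1
    z=P[...,2]
    dk=sub&(im.max(2)<60)&(z>.036)&(z<.06)
    Q=P[dk]; print(n,'dark n',len(Q),'z med',np.median(Q[:,2]))
    # glass: bright bluish
    gl=(sub&(im.min(2)>110)&(z>.03)).astype(np.uint8); k,l,st,ce=cv2.connectedComponentsWithStats(gl)
    i=1+np.argmax(st[1:,4]); print(' glass',st[i],ce[i],onz(n,*ce[i],.043).round(4))
    L=onz(n,*ce[i],.043)[:2]
    h=Q[np.linalg.norm(Q[:,:2]-L,axis=1)>.045][:,:2]
    r=np.linalg.norm(h-L,axis=1); vx,vy,x0,y0=cv2.fitLine(h.astype(np.float32),cv2.DIST_HUBER,0,.01,.01).ravel()
    if vx<0: vx,vy=-vx,-vy
    d=np.array([vx,vy]); s=(h-L)@d
    print(' handle yaw',np.arctan2(vy,vx),'s range',np.percentile(s,[1,99]).round(3),'perp of lens',((L-[x0,y0])@[-vy,vx]).round(4))
    w=(z>.036-.01)&(z<.042)&(im[...,0]>im[...,2]*1.6); w&=cv2.dilate(sub.astype(np.uint8),np.ones((41,81)))>0
    W=P[w][:,:2].astype(np.float32); r=cv2.minAreaRect(W*1000); print(' box',r,cv2.boxPoints(r).round(0).tolist())
    g=(abs(P[...,0]-.555)<.03)&(P[...,1]>.22)&(P[...,1]<.36)&(z>.085)&(z<.125); G=P[g]
    vx,vy,x0,y0=cv2.fitLine(G[:,:2].astype(np.float32),cv2.DIST_HUBER,0,.01,.01).ravel(); 
    print(' shaft line',vx,vy,x0,y0,'x at .31',x0+(.31-y0)*vx/vy)
    for y in np.arange(.22,.365,.006):
        q=G[abs(G[:,1]-y)<.003]; 
        if len(q): print('  %.3f n%d z95 %.4f xw %.3f %.3f'%(y,len(q),np.percentile(q[:,2],90),q[:,0].min(),q[:,0].max()))
    print(' pin',onz(n,*pin,.105).round(4))
o=ctrl.get_obs(); print(R.from_rotvec(o['tool_rot']).as_matrix().round(3))
E
python3 m.py
```

```text
top dark n 165 z med 0.0466454744412174
 glass [353 225  14  14 163] [359.3803681 231.5398773] [ 0.5319 -0.3026  0.043 ]
 handle yaw 0.26080933 s range [-0.131 -0.045] perp of lens -0.003
 box ((514.4697875976562, -275.5903625488281), (81.51387786865234, 190.92556762695312), 11.265134811401367) [[456.0, -190.0], [493.0, -377.0], [573.0, -361.0], [536.0, -174.0]]
 shaft line 0.1175303 0.9930693 0.55837244 0.29076114 x at .31 0.5606494
  0.220 n5 z95 0.0988 xw 0.544 0.558
  0.226 n14 z95 0.1018 xw 0.544 0.558
  0.232 n16 z95 0.1018 xw 0.544 0.564
  0.238 n21 z95 0.1039 xw 0.541 0.564
  0.244 n29 z95 0.1078 xw 0.541 0.569
  0.250 n25 z95 0.1079 xw 0.539 0.569
  0.256 n15 z95 0.1036 xw 0.539 0.567
  0.262 n21 z95 0.1046 xw 0.544 0.566
  0.268 n18 z95 0.1024 xw 0.544 0.567
  0.274 n20 z95 0.1034 xw 0.544 0.566
  0.280 n15 z95 0.1037 xw 0.547 0.566
  0.286 n21 z95 0.1049 xw 0.547 0.569
  0.292 n16 z95 0.1016 xw 0.547 0.569
  0.298 n20 z95 0.1028 xw 0.547 0.578
  0.304 n42 z95 0.1095 xw 0.542 0.578
  0.310 n28 z95 0.1091 xw 0.542 0.581
  0.316 n35 z95 0.1091 xw 0.542 0.581
  0.322 n30 z95 0
[... 982 characters left out ...]

  0.262 n4 z95 0.1052 xw 0.545 0.561
  0.268 n7 z95 0.1040 xw 0.545 0.564
  0.274 n5 z95 0.1028 xw 0.545 0.561
  0.280 n12 z95 0.1041 xw 0.547 0.568
  0.286 n6 z95 0.1032 xw 0.547 0.560
  0.292 n8 z95 0.1020 xw 0.548 0.569
  0.298 n12 z95 0.1035 xw 0.548 0.575
  0.304 n44 z95 0.1092 xw 0.540 0.579
  0.310 n29 z95 0.1089 xw 0.541 0.581
  0.316 n16 z95 0.1102 xw 0.544 0.575
  0.322 n17 z95 0.1097 xw 0.543 0.580
  0.328 n10 z95 0.1103 xw 0.544 0.569
  0.334 n7 z95 0.1093 xw 0.546 0.566
  0.346 n1 z95 0.1037 xw 0.571 0.571
  0.352 n2 z95 0.1006 xw 0.554 0.564
  0.358 n3 z95 0.1003 xw 0.559 0.569
 pin [0.5594 0.3023 0.105 ]
[[-0.968  0.249 -0.001]
 [ 0.249  0.968 -0.002]
 [ 0.    -0.002 -1.   ]]
```

```bash
python3 -m crank '0 0 .08 .08;0 0 .08 .08;.06 -.05 0 .08;.06 -.05 0 .08;.06 -.05 0 0' 100 60; python3 -m crank '.06 -.05 .01 0;.06 -.05 .01 0;.06 -.05 .01 0;.06 -.05 .01 0;.06 -.05 .01 0'; python3 -m crank '.03 -.07 0 0;.03 -.07 0 0;.03 -.07 0 0;.03 -.07 0 0;.01 -.08 0 0'
```

```text
t: 0.52
tool_pos: [0.2449, 0.531, 0.2799]
tool_rot: [-0.39, 3.116, 0.002]
contact_force: [0.2, 0.2, -0.9]
opening: 0.0854
grip_force: 0.0
t: 0.93
tool_pos: [0.3954, 0.4048, 0.3038]
tool_rot: [0.381, -3.118, 0.001]
contact_force: [0.6, 0.8, -0.5]
opening: 0.0858
grip_force: 0.0
t: 1.35
tool_pos: [0.4602, 0.2247, 0.3032]
tool_rot: [0.38, -3.118, 0.0]
contact_force: [0.3, -0.7, -0.4]
opening: 0.0852
grip_force: 0.0
```

```bash
python3 -m crank '0 -.08 0 0;0 -.08 0 0;0 -.08 0 0;0 -.08 0 0;0 -.08 0 0'; python3 -m crank '0 -.08 0 0;0 -.08 0 0;0 -.08 0 0;0 -.08 0 0;0 -.08 0 0'; python3 -m crank '-.01 -.08 0 0;-.01 -.08 0 0;0 -.08 0 0;0 -.05 0 0;0 0 0 0'
```

```text
t: 1.77
tool_pos: [0.4588, 0.0246, 0.3037]
tool_rot: [0.381, -3.118, -0.0]
contact_force: [1.2, 0.2, -0.1]
opening: 0.0855
grip_force: 0.0
t: 2.18
tool_pos: [0.4588, -0.1755, 0.3037]
tool_rot: [0.38, -3.118, -0.0]
contact_force: [0.8, 0.6, -0.5]
opening: 0.0856
grip_force: 0.0
t: 2.6
tool_pos: [0.4483, -0.3226, 0.3026]
tool_rot: [0.372, -3.117, -0.001]
contact_force: [-0.4, 0.7, 0.3]
opening: 0.0855
grip_force: 0.0
```

```bash
python3 -m crank '0 0 -.08 0;0 0 -.08 0;0 0 -.08 0;0 0 -.08 0;0 0 -.08 0'; python3 - <<'E'
from h import *
im,d=shot('side','s1'); im2,_=shot('top','t1')
o=np.zeros((440,780,3),np.uint8)
o[:,:440]=cv2.resize(im[230:370,190:330],(440,440)); o[:300,440:740]=cv2.resize(im2[205:305,310:410],(300,300))
cv2.imwrite('pics/c1.png',o[:,:,::-1]); print(ctrl.get_obs()['tool_pos'])
E
```

```text
t: 3.02
tool_pos: [0.4493, -0.3175, 0.1022]
tool_rot: [-0.381, 3.118, 0.0]
contact_force: [0.6, -0.1, -0.8]
opening: 0.0854
grip_force: 0.0
[ 0.44472205 -0.31341401  0.09546798]
```

View pics/c1.png

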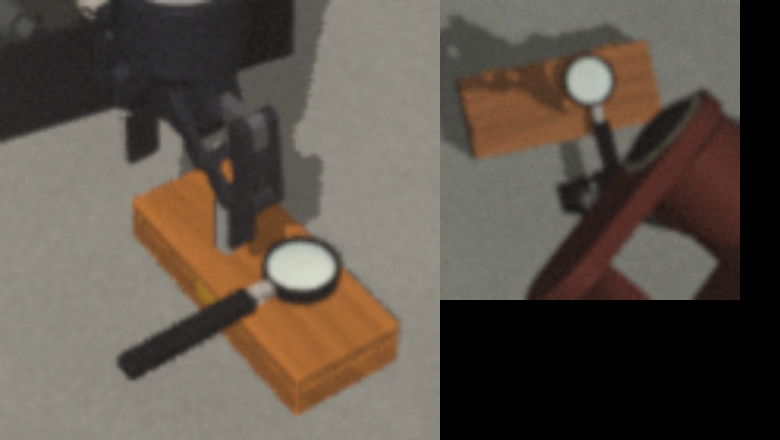

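The fingers hang above the handle, magnifier undisturbed. The tool reading shifted, so I'll hold and re-read.

```bash
python3 -m crank '0 0 0 0;0 0 0 0;0 0 0 0;0 0 0 0;0 0 0 0'; python3 - <<'E'
from h import *
o=ctrl.get_obs()
for k in('tool_pos','dq','contact_force','q'):print(k,o[k].round(4))
E
```

```text
t: 3.53
tool_pos: [0.4507, -0.3197, 0.1068]
tool_rot: [-0.38, 3.116, -0.005]
contact_force: [-0.7, -0.7, 0.4]
opening: 0.0852
grip_force: 0.0
tool_pos [ 0.4507 -0.3197  0.1068]
dq [ 0.0008  0.0071  0.0171  0.0013 -0.0031 -0.0011]
contact_force [-0.7172 -0.7318  0.3811]
q [-0.7517 -0.0475  1.8715  0.      1.3133 -2.5654]
```

```bash
python3 -m crank '0 -.004 -.04 0;0 0 -.04 0;0 0 -.04 0;0 0 -.03 0;0 0 -.01 0'; python3 -m crank '0 0 0 0;0 0 0 0;0 0 0 0;0 0 0 0;0 0 0 0'
```

```text
t: 3.95
tool_pos: [0.4484, -0.3197, 0.0222]
tool_rot: [0.38, -3.116, -0.004]
contact_force: [0.1, 0.3, 0.6]
opening: 0.0856
grip_force: 0.0
t: 4.37
tool_pos: [0.4502, -0.3213, 0.0254]
tool_rot: [-0.38, 3.117, -0.003]
contact_force: [0.1, -0.3, -0.0]
opening: 0.0853
grip_force: 0.0
```

```bash
python3 -m crank '0 0 -.005 0;0 0 0 0;0 0 0 0;0 0 0 0;0 0 0 0' 0 60; python3 -m crank '0 0 0 0;0 0 0 0;0 0 0 0;0 0 0 0;0 0 0 0'
```

```text
t: 4.78
tool_pos: [0.4494, -0.3206, 0.0216]
tool_rot: [0.381, -3.118, -0.0]
contact_force: [-0.7, -0.0, 0.5]
opening: 0.0258
grip_force: 0.0
t: 5.2
tool_pos: [0.4495, -0.3206, 0.0216]
tool_rot: [-0.38, 3.118, -0.0]
contact_force: [0.0, -0.6, -0.3]
opening: -0.0
grip_force: 0.0
```

Fingers closed on nothing, so I need a look.

```bash
python3 - <<'E'
from h import *
im,d=shot('side','s2'); im2,_=shot('top','t2')
o=np.zeros((440,780,3),np.uint8)
o[:,:440]=cv2.resize(im[240:380,190:330],(440,440)); o[:300,440:740]=cv2.resize(im2[205:305,310:410],(300,300))
cv2.imwrite('pics/c2.png',o[:,:,::-1]); x=ctrl.get_obs();print(x['tool_pos'],x['opening'])
for n in('top','side'):
    c=ctrl.get_calibration(n);E=np.array(c['extrinsics']);
    for p in(x['tool_pos'],[.4506,-.3228,.047]):
        K=np.array([[c['fx'],0,c['cx']],[0,c['fy'],c['cy']],[0,0,1]])
        print(n,cv2.projectPoints(np.array([p],float),cv2.Rodrigues(E[:3,:3])[0],E[:3,3],K,np.array([c['k1'],0,0,0.]))[0].ravel())
E
```

```text
[ 0.44948807 -0.32061369  0.02160629] 0.0001520221325251891
top [364.52968859 259.62264181]
top [367.17601941 259.57230231]
side [250.90497087 342.37574341]
side [251.6775047 333.9908187]
```

View pics/c2.png

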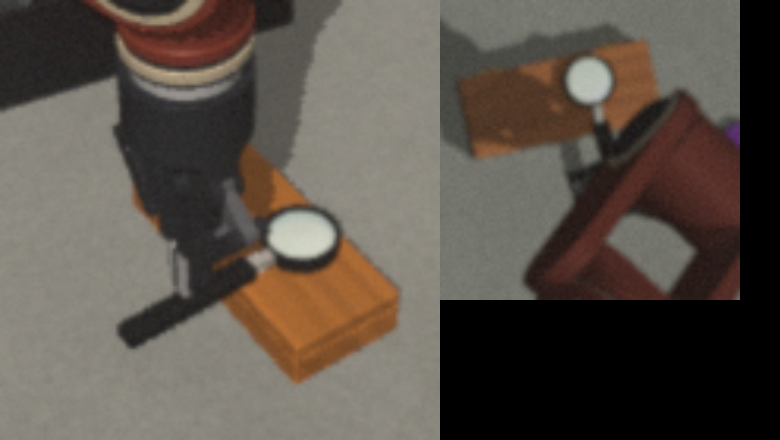

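The shut fingers seem to end at or just above the handle's top (side pixel about (250,333)), so I'll check the fingers' true position by depth.

```bash
python3 - <<'E'
from h import *
A=np.load('pics/side0.npz')
for f in('s1','s2'):
    D=np.load(f'pics/{f}.npz');P=cloud('side',D['d']);P0=cloud('side',A['d'])
    ch=(abs(D['d']-A['d'])>.015)&(D['d']>0)
    Q=P[ch&(P[...,0]>.38)&(P[...,0]<.53)&(P[...,1]<-.2)&(P[...,1]>-.45)]
    for lo in np.arange(.02,.15,.01):
        q=Q[(Q[:,2]>=lo)&(Q[:,2]<lo+.01)]
        if len(q)>3:print(f,round(lo,2),len(q),'x',np.percentile(q[:,0],[5,50,95]).round(3),'y',np.percentile(q[:,1],[5,50,95]).round(3))
D=np.load('pics/s2.npz');P=cloud('side',D['d'])
for v in range(318,345,2):print(v,[tuple(P[v,u].round(3).tolist()) for u in(245,249,253)],D['im'][v,249])
E
```

```text
s1 0.03 4 x [0.481 0.502 0.518] y [-0.366 -0.301 -0.207]
s1 0.14 8 x [0.434 0.443 0.455] y [-0.366 -0.276 -0.273]
s2 0.06 37 x [0.438 0.443 0.455] y [-0.334 -0.329 -0.318]
s2 0.07 49 x [0.438 0.445 0.458] y [-0.335 -0.331 -0.317]
s2 0.08 32 x [0.438 0.44  0.447] y [-0.335 -0.328 -0.314]
s2 0.09 28 x [0.434 0.439 0.445] y [-0.335 -0.321 -0.312]
s2 0.1 108 x [0.431 0.443 0.458] y [-0.351 -0.331 -0.298]
s2 0.11 88 x [0.428 0.444 0.462] y [-0.361 -0.334 -0.285]
s2 0.12 122 x [0.427 0.435 0.451] y [-0.366 -0.329 -0.281]
s2 0.13 114 x [0.425 0.435 0.452] y [-0.376 -0.334 -0.275]
s2 0.14 219 x [0.425 0.452 0.472] y [-0.38  -0.367 -0.271]
318 [(0.44, -0.319, 0.091), (0.441, -0.337, 0.108), (0.447, -0.34, 0.108)] [38 41 41]
320 [(0.438, -0.322, 0.089), (0.441, -0.335, 0.1), (0.444, -0.349, 0.113)] [41 39 40]
322 [(0.438, -0.321, 0.083), (0.441, -0.335, 0.095), (0.444, -0.349, 0.108)] [77 76 72]
324 [(0.438, -0.321, 0.078), (0.443, -0.33, 0.084), (0.443, -0.352, 0.106)] [100  99  96]
326 [(0.438, -0.323, 0.075), (0.444, -0.327, 0.075), (0.45, -0.332, 0.078)] [102  99  96]
328 [(0.439, -0.32, 0.066), (0.444, -0.328, 0.072), (0.45, -0.333, 0.074)] [109 106 104]
330 [(0.438, -0.32, 0.061), (0.444, -0.327, 0.065), (0.45, -0.332, 0.067)] [102 101  96]
332 [(0.454, -0.275, 0.002), (0.444, -0.327, 0.059), (0.454, -0.32, 0.048)] [116 111 108]
334 [(0.439, -0.319, 0.048), (0.446, -0.321, 0.048), (0.453, -0.324, 0.047)] [88 85 83]
336 [(0.437, -0.324, 0.048), (0.444, -0.327, 0.048), (0.452, -0.325, 0.043)] [42 40 38]
338 [(0.435, -0.327, 0.047), (0.443, -0.328, 0.044), (0.452, -0.326, 0.038)] [37 36 31]
340 [(0.434, -0.33, 0.044), (0.442, -0.33, 0.041), (0.462, -0.298, -0.0)] [47 45 43]
342 [(0.434, -0.33, 0.04), (0.453, -0.302, 0.001), (0.461, -0.302, -0.002)] [116 112 104]
344 [(0.444, -0.302, -0.0), (0.45, -0.308, 0.003), (0.457, -0.312, 0.005)] [141 135 128]
```

Fingertips show at z≈0.05, centred over the handle, while the reading says 0.022. So the height reading doesn't match what I see. I'll raise and compare again with the fingers in the clear.

```bash
python3 -m crank '0 0 .05 0;0 0 .05 0;0 0 .05 0;0 0 0 0;0 0 0 0'; python3 -m crank '0 0 0 0;0 0 0 0;0 0 0 0;0 0 0 0;0 0 0 0'; python3 - <<'E'
from h import *
im,d=shot('side','s3'); x=ctrl.get_obs();print(x['tool_pos'],x['q'].round(4))
P=cloud('side',d)
for v in range(285,330,2):print(v,[tuple(P[v,u].round(3).tolist()) for u in(244,248,252,256)],im[v,250])
o=cv2.resize(im[240:380,190:330],(560,560)); cv2.imwrite('pics/c3.png',o[:,:,::-1])
E
```

```text
t: 5.72
tool_pos: [0.4506, -0.3217, 0.0988]
tool_rot: [-0.38, 3.116, -0.005]
contact_force: [-0.8, 0.9, -0.6]
opening: 0.0001
grip_force: 0.0
t: 6.13
tool_pos: [0.449, -0.3202, 0.0956]
tool_rot: [0.38, -3.117, -0.002]
contact_force: [0.1, -0.2, -0.4]
opening: 0.0002
grip_force: 0.0
[ 0.44918759 -0.32033695  0.09589801] [-0.7544 -0.0339  1.8776 -0.      1.2991 -2.568 ]
285 [(0.44, -0.317, 0.171), (0.441, -0.336, 0.187), (0.449, -0.334, 0.183), (0.455, -0.338, 0.184)] [37 39 37]
287 [(0.44, -0.318, 0.167), (0.44, -0.336, 0.183), (0.447, -0.339, 0.182), (0.446, -0.359, 0.2)] [41 44 40]
289 [(0.438, -0.321, 0.166), (0.44, -0.336, 0.178), (0.444, -0.347, 0.186), (0.447, -0.357, 0.194)] [44 38 40]
291 [(0.438, -0.323, 0.163), (0.44, -0.336, 0.173), (0.443, -0.349, 0.183), (0.447, -0.357, 0.189)] [46 41 41]
293 [(0.438, -0.321, 0.156), (0.443, -0.328, 0.16), (0.443, -0.348, 0.178), (0.446, -0.359, 0.187)] [47 43 45]
295 [(nan, nan, nan), (0.443, -0.327, 0.155), (0.448, -0.334, 0.159), (0.458, -0.33, 0.152)] [46 43 41]
297 [(0.438, -0.322, 0.147), (0.443, -0.329, 0.152), (0.449, -0.334, 0.15
[... 1145 characters left out ...]
7)] [142  90  48]
319 [(0.466, -0.24, 0.002), (0.47, -0.252, 0.011), (0.472, -0.268, 0.026), (0.477, -0.279, 0.035)] [123  77  42]
321 [(0.464, -0.243, -0.0), (0.47, -0.252, 0.006), (0.472, -0.268, 0.02), (0.476, -0.282, 0.032)] [123  77  41]
323 [(0.461, -0.25, 0.002), (0.469, -0.252, 0.001), (0.473, -0.267, 0.014), (0.475, -0.284, 0.029)] [128  83  48]
325 [(0.459, -0.256, 0.003), (0.467, -0.258, 0.001), (0.473, -0.267, 0.007), (0.475, -0.284, 0.023)] [141 123 107]
327 [(0.457, -0.261, 0.002), (0.466, -0.261, -0.002), (0.472, -0.27, 0.005), (0.475, -0.284, 0.018)] [143 137 130]
329 [(0.455, -0.267, 0.004), (0.463, -0.268, 0.001), (0.455, -0.313, 0.05), (0.462, -0.315, 0.048)] [138 134 125]
```

View pics/c3.png

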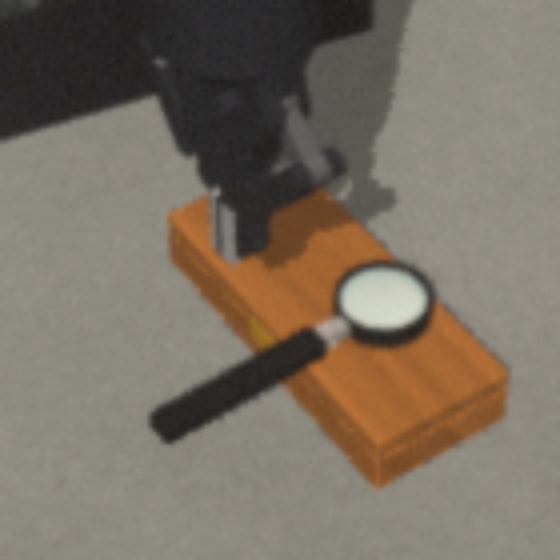

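With the fingers clear, the tip shows at side pixel about (248,306), z≈0.130, against a reported 0.096. The reading is about 34 mm low in z, while x and y agree. I'll open and go down by what the camera says, watching the force.

```bash
python3 - <<'E'
from h import *
P=cloud('side',np.load('pics/side0.npz')['d'])
q=P[60:110,15:50].reshape(-1,3); q=q[(abs(q[:,0]-.155)<.04)&(abs(q[:,1]-.605)<.06)&(q[:,2]>.1)]
print('start tip low z (open, reported .198):',np.percentile(q[:,2],[0,2,5]))
E
python3 -m crank '0 0 0 0;0 0 0 0;0 0 0 0;0 0 0 0;0 0 0 0' 100; python3 -m crank '0 0 -.05 0;0 0 -.05 0;0 0 -.05 0;0 0 -.03 0;0 0 0 0'; python3 -m crank '0 0 -.01 0;0 0 -.01 0;0 0 -.01 0;0 0 0 0;0 0 0 0'; python3 - <<'E'
from h import *
im,d=shot('side','s4'); x=ctrl.get_obs();print(x['tool_pos'],x['contact_force'])
cv2.imwrite('pics/c4.png',cv2.resize(im[240:380,190:330],(560,560))[:,:,::-1])
E
```

```text
start tip low z (open, reported .198): [0.24232147 0.24620806 0.24893877]
t: 6.6
tool_pos: [0.4495, -0.3207, 0.0967]
tool_rot: [-0.38, 3.118, -0.0]
contact_force: [-0.8, -0.5, -0.1]
opening: 0.0602
grip_force: 0.0
t: 7.02
tool_pos: [0.4468, -0.3182, 0.0024]
tool_rot: [0.38, -3.113, -0.01]
contact_force: [-0.2, 0.8, -0.1]
opening: 0.0853
grip_force: 0.0
t: 7.43
tool_pos: [0.4497, -0.3209, -0.0079]
tool_rot: [-0.38, 3.118, -0.001]
contact_force: [-0.2, -0.7, 0.1]
opening: 0.0853
grip_force: 0.0
[ 0.44985893 -0.32098974 -0.00772777] [-0.33943141  0.44252125  0.9325242 ]
```

View pics/c4.png

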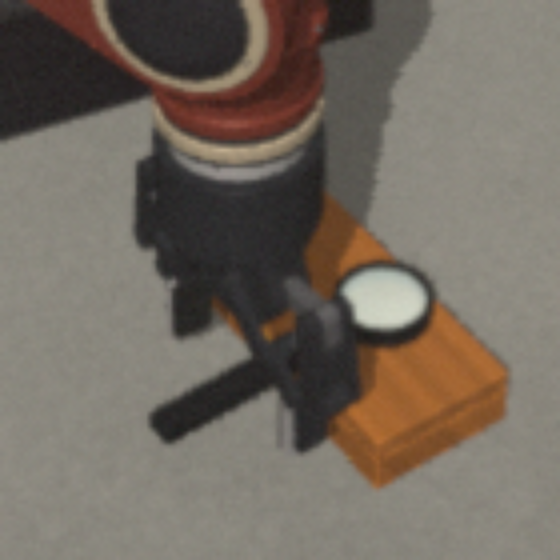

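The open fingers now straddle the handle (near finger at about (310,420) in the crop). I'll close.

```bash
python3 -m crank '0 0 -.004 0;0 0 0 0;0 0 0 0;0 0 0 0;0 0 0 0' 0 60; python3 -m crank '0 0 0 0;0 0 0 0;0 0 0 0;0 0 0 0;0 0 0 0'
```

```text
t: 7.9
tool_pos: [0.4495, -0.3207, -0.0103]
tool_rot: [-0.38, 3.118, -0.0]
contact_force: [0.2, -0.4, -0.5]
opening: 0.0256
grip_force: 0.0
t: 8.32
tool_pos: [0.4495, -0.3207, -0.0102]
tool_rot: [-0.381, 3.118, -0.0]
contact_force: [-0.6, 1.7, 2.1]
opening: 0.015
grip_force: 60.4
```

Gripped at 15 mm with 60 N. Lifting.

```bash
python3 -m crank '0 0 .01 0;0 0 .03 0;0 0 .05 0;0 0 .06 0;0 0 .06 0'; python3 -m crank '0 0 .06 0;0 0 .06 0;0 0 .05 0;0 0 .02 0;0 0 0 0';  python3 -m crank '0 0 0 0;0 0 0 0;0 0 0 0;0 0 0 0;0 0 0 0'; python3 - <<'E'
from h import *
im,d=shot('side','s5'); im2,d2=shot('top','t5'); print(ctrl.get_obs()['tool_pos'])
o=np.zeros((560,780,3),np.uint8)
o[:520,:440]=cv2.resize(im[190:320,200:310],(440,520)); o[:300,440:740]=cv2.resize(im2[205:305,310:410],(300,300))
cv2.imwrite('pics/c5.png',o[:,:,::-1])
E
```

```text
t: 8.73
tool_pos: [0.4486, -0.3198, 0.0947]
tool_rot: [0.38, -3.117, -0.003]
contact_force: [1.4, -0.5, -1.3]
opening: 0.015
grip_force: 60.1
t: 9.15
tool_pos: [0.4508, -0.3218, 0.193]
tool_rot: [-0.38, 3.115, -0.007]
contact_force: [0.2, -0.2, -1.1]
opening: 0.0146
grip_force: 60.2
t: 9.57
tool_pos: [0.4489, -0.3201, 0.188]
tool_rot: [0.38, -3.117, -0.003]
contact_force: [0.2, -0.1, -1.0]
opening: 0.015
grip_force: 60.2
[ 0.44919971 -0.32039953  0.1887692 ]
```

View pics/c5.png

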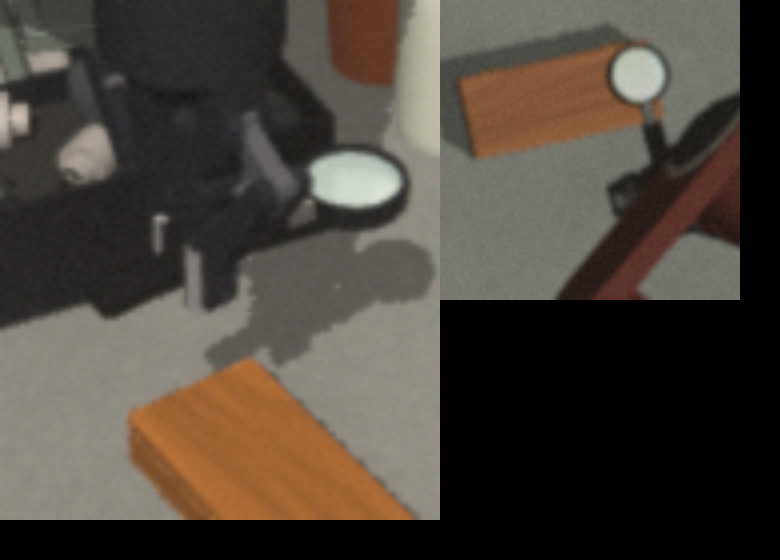

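The magnifier hangs level from the gripper, lens at about crop (355,183) in the side view. Now carrying it across at about 0.23 m.

```bash
python3 -m crank '0 .02 0 0;0 .04 0 0;0 .06 0 0;0 .06 0 0;0 .06 0 0'; python3 -m crank '0 .06 0 0;0 .06 0 0;0 .06 0 0;0 .06 0 0;0 .06 0 0'; python3 -m crank '0 .06 0 0;0 .06 0 0;0 .06 0 0;0 .06 0 0;0 .06 0 0';python3 -m crank '.01 .06 0 0;.01 .06 0 0;.01 .06 0 0;.01 .06 0 0;.01 .06 0 0'; python3 -m crank '0 .04 0 0;0 .02 0 0;0 0 0 0;0 0 0 0;0 0 0 0'; python3 -m crank '0 0 0 0;0 0 0 0;0 0 0 0;0 0 0 0;0 0 0 0'
cat > lens.py <<'E'
import sys
from h import *
f=sys.argv[1]
for n in('side','top'):
    im,d=shot(n,n+f); P=cloud(n,d); 
    z=P[...,2]; w=(abs(P[...,0]-.56)<.1)&(abs(P[...,1]-.31)<.1)&(z>.12)
    # rim+glass disk
    b=(w&(im.min(2)>110)).astype(np.uint8); k,l,st,ce=cv2.connectedComponentsWithStats(b)
    if k<2: print(n,'none'); continue
    i=1+np.argmax(st[1:,4]); g=P[l==i]; A=np.c_[g[:,:2]-g[:,:2].mean(0),np.ones(len(g))]
    c=np.linalg.lstsq(A,g[:,2],rcond=None)[0]
    print(n,st[i],ce[i],'glass z',np.median(g[:,2]).round(4),'slopes',c[:2].round(3),'centre',onz(n,*ce[i],np.median(g[:,2])).round(4))
    if n=='side':Z=np.median(g[:,2])
    C=onz(n,*ce[i],np.median(g[:,2])); r=np.hypot(P[...,0]-C[0],P[...,1]-C[1])
    q=P[(r<.03)&(r>.019)&(im.max(2)<70)&(z>.11)]; print('  rim n',len(q),'z pct',np.percentile(q[:,2],[5,50,90]).round(4))
    K=P[w&(im.max(2)<80)&(z<C[2]+.02)&(z>C[2]-.02)&(P[...,0]<C[0]-.045)]
    if len(K)>5: print('  dark behind: n',len(K),np.median(K,0).round(3))
print(ctrl.get_obs()['tool_pos'].round(4))
E
python3 lens.py 6
```

```text
t: 10.08
tool_pos: [0.4492, -0.1989, 0.1896]
tool_rot: [-0.379, 3.118, 0.001]
contact_force: [1.6, -0.3, -0.8]
opening: 0.015
grip_force: 60.1
t: 10.5
tool_pos: [0.449, -0.0486, 0.1898]
tool_rot: [-0.38, 3.118, 0.0]
contact_force: [1.2, -0.2, -2.2]
opening: 0.0151
grip_force: 60.1
t: 10.92
tool_pos: [0.4488, 0.1014, 0.1898]
tool_rot: [-0.381, 3.118, 0.001]
contact_force: [0.5, 0.5, -1.7]
opening: 0.0146
grip_force: 60.1
t: 11.33
tool_pos: [0.4738, 0.2514, 0.1897]
tool_rot: [-0.381, 3.118, 0.001]
contact_force: [0.3, -0.2, -1.4]
opening: 0.0152
grip_force: 60.1
t: 11.75
tool_pos: [0.4743, 0.2784, 0.1895]
tool_rot: [0.379, -3.118, 0.001]
contact_force: [0.3, -0.9, -0.4]
opening: 0.0152
grip_force: 60.1
t: 12.17
tool_pos: [0.4746, 0.279, 0.1897]
tool_rot: [-0.38, 3.118, 0.0]
contact_force: [-0.9, 0.3, -0.8]
opening: 0.0144
grip_force: 60.1
side [195 105  15   6  71] [202.22535211 107.33802817] glass z 0.247 slopes [-0.022 -0.052] centre [0.555  0.2972 0.247 ]
  rim n 55 z pct [0.2376 0.2428 0.2467]
  dark behind: n 156 [0.478 0.271 0.248]
top [123 212  17  18 234] [130.5982906  220.82478632] glass z 0.2448 slopes [-0.032 -0.005] centre [0.5567 0.297  0.2448]
  rim n 36 z pct [0.2362 0.2457 0.2486]
  dark behind: n 40 [0.505 0.28  0.246]
[0.4745 0.2792 0.1896]
```

```bash
python3 -m crank '.005 .02 0 0;.005 .018 0 0;0 0 -.02 0;0 0 -.04 0;0 0 -.04 0'; python3 -m crank '0 0 -.04 0;0 0 -.02 0;0 0 -.01 0;0 0 0 0;0 0 0 0'; python3 -m crank '0 0 0 0;0 0 0 0;0 0 0 0;0 0 0 0;0 0 0 0'; python3 lens.py 7; python3 - <<'E'
from h import *
a=np.load('pics/side7.npz')['im'];b=np.load('pics/top7.npz')['im']
o=np.zeros((540,780,3),np.uint8); o[:480,:340]=cv2.resize(a[95:215,165:250],(340,480)); o[:325,340:]=cv2.resize(b[185:255,85:180],(440,325))
cv2.imwrite('pics/c7.png',o[:,:,::-1])
E
```

```text
t: 12.68
tool_pos: [0.48, 0.2993, 0.1393]
tool_rot: [-0.382, 3.117, 0.001]
contact_force: [0.2, 0.0, -1.3]
opening: 0.0154
grip_force: 60.2
t: 13.1
tool_pos: [0.4799, 0.2987, 0.1052]
tool_rot: [-0.381, 3.118, 0.0]
contact_force: [0.4, 0.0, -0.8]
opening: 0.015
grip_force: 60.1
t: 13.52
tool_pos: [0.4797, 0.2985, 0.1051]
tool_rot: [-0.38, 3.118, 0.0]
contact_force: [-0.4, 0.2, -1.0]
opening: 0.0151
grip_force: 60.1
side [197 130  15   6  70] [204.08571429 132.72857143] glass z 0.1619 slopes [-0.02  -0.038] centre [0.5613 0.3187 0.1619]
  rim n 52 z pct [0.1531 0.1574 0.1623]
  dark behind: n 153 [0.481 0.29  0.162]
top [126 213  16  16 202] [133.92079208 220.5990099 ] glass z 0.1605 slopes [-0.017 -0.032] centre [0.5617 0.316  0.1605]
  rim n 25 z pct [0.1507 0.16   0.1647]
  dark behind: n 47 [0.505 0.295 0.162]
[0.4796 0.2984 0.1048]
```

View pics/c7.png

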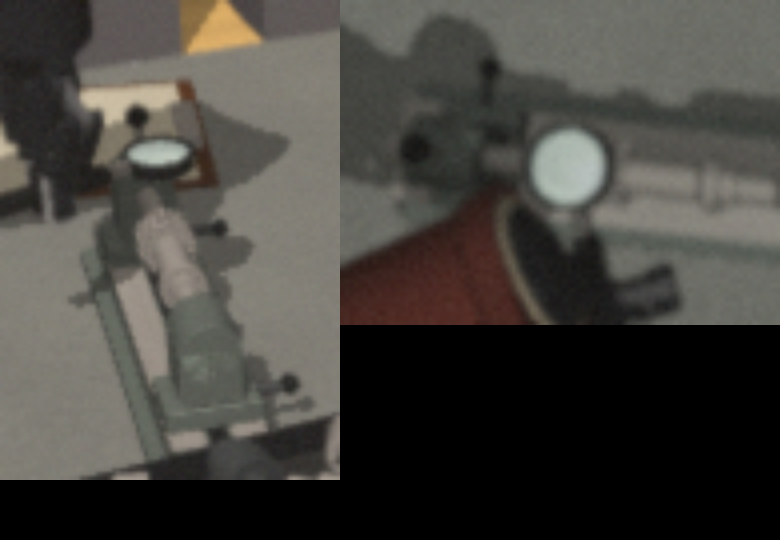

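Lens is at (0.561, 0.317) in both views, centred over the pinion and clear of the head. Lowering the last 20 mm.

```bash
python3 -m crank '0 -.002 -.01 0;0 0 -.015 0;0 0 -.01 0;0 0 -.003 0;0 0 0 0'; python3 -m crank '0 0 0 0;0 0 0 0;0 0 0 0;0 0 0 0;0 0 0 0'; python3 lens.py 8
```

```text
t: 14.03
tool_pos: [0.4786, 0.297, 0.0841]
tool_rot: [0.38, -3.116, 0.001]
contact_force: [-1.2, -0.7, -1.6]
opening: 0.015
grip_force: 60.1
t: 14.45
tool_pos: [0.4796, 0.2974, 0.0859]
tool_rot: [-0.38, 3.118, 0.0]
contact_force: [-0.7, 0.0, -1.1]
opening: 0.0147
grip_force: 60.1
side [198 137  14   6  69] [204.73913043 139.33333333] glass z 0.1427 slopes [-0.015 -0.052] centre [0.5611 0.316  0.1427]
  rim n 62 z pct [0.1329 0.1393 0.1443]
  dark behind: n 146 [0.481 0.289 0.144]
top [129 213  16  17 202] [136.47524752 220.92574257] glass z 0.1412 slopes [-0.031 -0.02 ] centre [0.5618 0.3153 0.1412]
  rim n 15 z pct [0.1318 0.1383 0.1426]
  dark behind: n 35 [0.508 0.296 0.143]
[0.4796 0.2974 0.0858]
```

```bash
python3 -m crank '0 0 0 0;0 0 0 0;0 0 0 0;0 0 0 0;0 0 0 0'; python3 -c "
from station import ctrl
print(ctrl.finish_job())"
```

```text
t: 14.97
tool_pos: [0.4795, 0.2974, 0.0856]
tool_rot: [-0.38, 3.118, -0.0]
contact_force: [0.1, 0.7, -1.2]
opening: 0.0149
grip_force: 60.1
the job is handed in; nothing more can be done
None
```

Job handed in at about 15 s (no verdict came back): the magnifier is held level by its handle at 60 N, with the lens centred within about 1 mm of my measured pinion middle and its underside about 20 mm above the teeth; the first grasp closed on air because the tool height reads about 34 mm low, and the second, set by camera, held.

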